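Load two metal blanks into a spring magazine at the goldsmith's bench

ROBOT

A 6-joint arm with a two-finger parallel gripper is mounted at the origin on the work surface. World frame = base frame: x ahead of the robot, y to its left, z up, the work surface at z = 0. Lengths are in m, angles in rad, forces in N, time in s.
With the tool pointing down it reaches from about 0.3 to 0.875 m from the base axis. Payload 4.2 kg.
Tool frame: the origin (TCP) lies at the very end of the fingers, on their centre line; the grasp point (between the pads) lies manip.grip_point_offset behind it (manip.grip_point_offset is the distance from the TCP to the grasp point, in m); z points along the fingers, x is the direction in which the jaws open and shut, and the axes are right-handed (so a half turn about z gives the same grasp; the last joint's range is limited). The gripper opens to 85 mm and grips with 20 to 120 N. Pads are 22 mm wide; open, the fingers measure 114 mm over their backs; the gripper's body (76 mm by 85 mm) begins 54 mm behind the grasp point. The pads swing forward as they close: fully open they stand 13 mm farther back than shut.
Start: joints at [-1.291, 0.32, 1.565, -0, 1.257, -0.02], TCP at [0.17, -0.549, 0.231] pointing down, gripper open.
Joint ranges: [-3.11, 3.11], [-0.84, 2.01], [0.21, 2.61], [-1.34, 4.49], [0.05, 2.63], [-2.56, 2.56]. Speed limits (rad/s): [2.57, 2.57, 3.14, 3.14, 3.14, 3.14].

INTERFACE

Orientations are given as a unit quaternion [x, y, z, w].
In Python, from bench import telemetry, optics, manip gives the robot as it stands.
- The arm moves only by the tool servo_tool, never from a script. Its argument "commands" is a list of rows, each a list of 3 entries, a list of its own where there are three numbers: the gripper's target within -1 to 1 (fully open at 1, half-way at 0, shut at -1), then the shift along the tool's x, y, z in m, then the turn about the tool's z in degrees. A call has 1 to 8 rows; each row is the pose to reach, as a shift and turn from the pose commanded when the call began, along the tool's axes at that moment; what a row does not reach only later rows make up. A row lasts 1/8 s, in which the tool goes at most 62.5 mm and 10.7 degrees, less where a joint would pass 70% of its speed; a pose out of reach is approached as far as the arm can. A call with a gripper value outside its range is refused whole. The fingers move at their own pace and stop on an object; "squeeze" is the grip in N (left out, the last holds). Time passes only in rows, so rows that repeat a pose let the fingers close. It gives the time, the measured TCP pose, the force and the opening at its end, in the units of the state.
- telemetry.sense(): the state, without advancing time (a new reading comes with each control period).
- optics.camera(name): name is "scene" or "side" or "wrist"; returns a dict with "frame" (400x640x3 uint8, red, green, blue), "z_map" (400x640 float32, m along the optical axis (not along the pixel's ray), 0 where there is no reading), "fx", "fy", "cx", "cy" (pixels), "xyz" and "attitude" of the camera in the world; the wrist camera has in their place "hand_eye" (4x4, takes a point from camera to tool coordinates, whose origin is the TCP and whose axes are the tool frame's). Camera axes: x right, y down, z forward; pixel columns grow to the right and rows downward; lengths in m; the calibration is good to about 2 mm. The wrist camera is an equidistant fisheye: a pixel r from the principal point sees the ray r / f radians off the axis. A picture is of the moment at which its call begins: read the wrist's pose just before it.
- manip.finish_job(): hands the job in, once; it reports no verdict.
The state is a dict: "t": time; "q": joint angles; "joint_velocities": joint speeds; "tau": joint torques, N m; "eef_pos": TCP position; "tcp_rot": TCP orientation; "ft_force": force on the tool from outside, world axes, zero at the start; "moment": the same for the moment, N m; "width": finger opening in m.
Only numpy, scipy, OpenCV 4.12 (cv2) and the standard library are available. Lean on these libraries where they do the work, as an engineer would, in place of code of your own. Each camera call takes 0.05 s, during which the arm holds its last target.

TASK

Load the stamping feeder: push the brass blank and then the copper blank, one at a time, flat down past the two spring lips into its spring-loaded magazine, so that both end up held under the lips with the copper one on top. Press slowly and do not force anything: ease off as soon as the magazine bottoms out. Leave the jar, the ring cone and the steel block where they are.

Things in the scene. Friction and masses are not known exactly. Their poses are not given: they have to be found in the camera images.
- feeder: Feeder fixed to the bench: dark steel base plate 150 x 120 x 10 mm under a green, open-topped square sleeve. Origin: centre of the plate's underside, on the magazine's vertical axis; z up; x, y along the sleeve's sides. Outside the sleeve, aluminium spring housings reach 45 mm from the axis along x and two steel posts stand 62 mm off along x; the y sides are clear. Over 50 N on it damages it.
- mouth (a point): Point on the axis 86 mm above the bench: the MEAN height of the sleeve's top edge. The sleeve is clamped by hand, its true height is not measured: top edge 72 to 100 mm up, all inside shifts with it. The mouth flares at 45 degrees over its top 6 mm. Well below: 50.5 mm wide in x between solid walls, 52 mm in y, where only corner posts stand: each y side is open over 38 mm, for fingers holding a blank by its y sides.
- lips (a point): Point on the axis 62 mm above the bench, the MEAN height of the flat undersides of two brass spring lips, 24 mm below the sleeve's top edge. They stick 5 mm into the well from the +x and -x walls (gap 40.5 mm). A blank let into the well rests on their slopes, underside about 16 mm below the top edge. Pressed, they yield at about 5 to 9 N; the force then drops, and they snap back over the blank once its top is below them.
- follower (a joint): Depth in m of the white spring-loaded follower plate that carries the blanks: 0 when up under the lips (empty), about 0.008 with one blank held under the lips, 0.016 with two, hard stop at 0.0185, so the second blank can be pressed only 2.5 mm past the lips. Its spring pushes up with 4 N at 0 and 8.6 N at the stop. Reaching the stop at 20 mm/s adds a jolt of about 20 N, at 10 mm/s little.
- brass_blank: Yellow brass square blank, 48 x 48 x 8 mm, 0.155 kg, lying flat on the bench; origin at the centre of its underside, z up, x and y along its sides.
- copper_blank: Reddish copper square blank, 48 x 48 x 8 mm, 0.16 kg, lying flat on the bench; origin at the centre of its underside, z up, x and y along its sides.
- jar: Bystander: amber glass jar with metal cap, 60 mm across, 65 mm high; origin at the centre of its underside.
- ring_cone: Bystander: dark wooden ring cone on a round foot 64 mm across, 85 mm high; origin at the centre of its underside.
- bench_block: Bystander: steel block 50 x 50 x 20 mm lying near the robot; origin at the centre of its underside.
There are look-alikes about, which are no part of the job. Several things look just like the copper_blank: the one meant starts farthest to the robot's right.

How it is judged:
On the way:
1. the brass blank is held under the lips on its own, the copper one still outside (value of joint follower between 0.0065 and 0.0095 m and horizontal distance between brass_blank and feeder below 0.006 m and angle between brass_blank's own z axis and vertical below 0.08 rad and horizontal distance between copper_blank and feeder above 0.06 m and contact force between the fingers and brass_blank below 0.1 N), for 0.2 s.
At the end, for the whole second after the job is handed in: Both blanks lie flat (within 0.08 rad), centred within 6 mm on the magazine's axis, copper directly on brass, and are held down by the lips: with nothing pressing on them the follower stays between 14.5 and 17.5 mm deep. Both are at rest (value of joint follower between 0.0145 and 0.0175 m and horizontal distance between each of brass_blank, copper_blank and feeder below 0.006 m and angle between each of brass_blank, copper_blank's own z axis and vertical below 0.08 rad and z of copper_blank in the frame of brass_blank between 0.005 and 0.0095 m and linear speed of each of brass_blank, copper_blank below 0.02 m/s); the robot touches nothing.
It fails at once if the feeder is forced: more than 50 N of contact force on it (contact force between anything else and feeder above 50 N).
It fails at once if the jar is moved more than 20 mm or tipped (distance of jar from where it was at the start of the episode above 0.02 m or angle between jar's own z axis and vertical above 0.3 rad).
It fails at once if the ring cone is moved more than 20 mm or tipped (distance of ring_cone from where it was at the start of the episode above 0.02 m or angle between ring_cone's own z axis and vertical above 0.3 rad).
It fails at once if the steel block is moved more than 20 mm (distance of bench_block from where it was at the start of the episode above 0.02 m).
It also fails if it takes over 67 s, if anything falls off the work surface, if the arm or the gripper's body presses on something with over 40 N, if the wrist force passes 120 N, or if a joint passes its speed limit or range.

## Working session

There is one attempt and no reset: what is moved stays moved. The work goes in short steps, Python scripts to look and compute and a tool call to move; the robot and the scene stay as the last step left them, time stands still between calls to the robot, and variables do not carry over. Pictures are saved under pics/ and viewed, and the job is handed in when it is done.

Besides the shell and the picture viewer there is one more tool, called after "Request:" as name(argument=value, ...) on one line, values as JSON. servo_tool: Moves the arm, as the interface text tells. Its arguments: {"type":"object","properties":{"commands":{"type":"array"},"squeeze":{"type":"number"}},"required":["commands"]}

```bash
mkdir -p pics; ls
cat > h.py <<'E'
import numpy as np, cv2, json
from bench import telemetry, optics, manip
from scipy.spatial.transform import Rotation as R
E
python3 - <<'E'
from h import *
import pickle
s=telemetry.sense(); print({k:np.round(v,4) for k,v in s.items()}); print(manip.grip_point_offset)
for n in ["scene","side","wrist"]:
    c=optics.camera(n); pickle.dump(c,open(f"pics/{n}0.pkl","wb")); cv2.imwrite(f"pics/{n}0.png",c["frame"][:,:,::-1])
    print(n,{k:v for k,v in c.items() if k not in("frame","z_map")})
E
```

```text
pics
{'t': np.float64(0.0), 'q': array([-1.291 ,  0.3203,  1.5657,  0.    ,  1.2574, -0.02  ]), 'joint_velocities': array([-0.0015,  0.0005,  0.0001, -0.0005,  0.001 ,  0.0004]), 'tau': array([ 1.10000e-03, -4.15529e+01, -2.34162e+01, -1.00000e-04,
        8.10000e-03,  0.00000e+00]), 'eef_pos': array([ 0.1697, -0.5489,  0.2305]), 'tcp_rot': array([ 8.048e-01, -5.936e-01, -7.000e-04, -5.000e-04]), 'ft_force': array([-0.2197, -0.6163, -0.2428]), 'moment': array([-0.0211,  0.0049,  0.0512]), 'width': np.float64(0.0857)}
0.0187
scene {'fx': 404.7315109669175, 'fy': 404.7315109669175, 'cx': 325.79579267495967, 'cy': 199.638116571105, 'xyz': array([0.88542056, 0.40409217, 0.80578473]), 'attitude': array([ 0.34375045,  0.88815071, -0.28652047, -0.10454647])}
side {'fx': 363.78902584744367, 'fy': 363.78902584744367, 'cx': 316.8400236537592, 'cy': 196.86646642872302, 'xyz': array([0.38946624, 0.45125722, 0.51365051]), 'attitude': array([-0.17426026,  0.8970594 , -0.40038249,  0.0679092 ])}
wrist {'fx': 309.70691628693146, 'fy': 309.70691628693146, 'cx': 318.6188107903908, 'cy': 196.4980797961457, 'hand_eye': array([[ 9.99999930e-01, -3.60709175e-04,  9.89962722e-05,
         1.18959772e-03],
       [ 3.18966631e-04,  9.60577016e-01,  2.78013840e-01,
        -7.05749075e-02],
       [-1.95375686e-04, -2.78013789e-01,  9.60577064e-01,
        -1.42453320e-01],
       [ 0.00000000e+00,  0.00000000e+00,  0.00000000e+00,
         1.00000000e+00]])}
```

View pics/scene0.png

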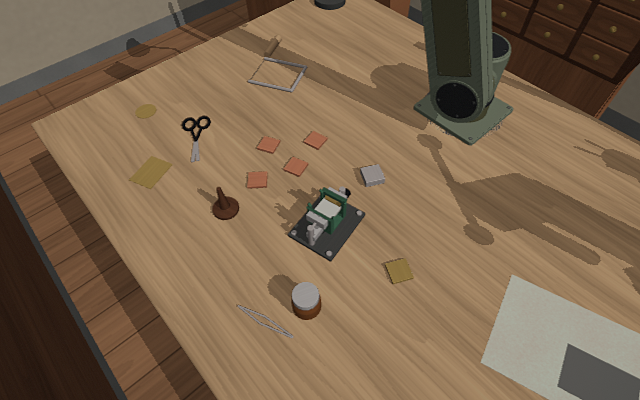

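View pics/side0.png

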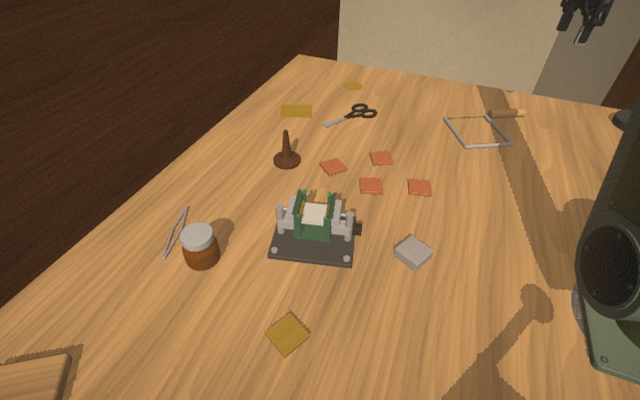

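View pics/wrist0.png

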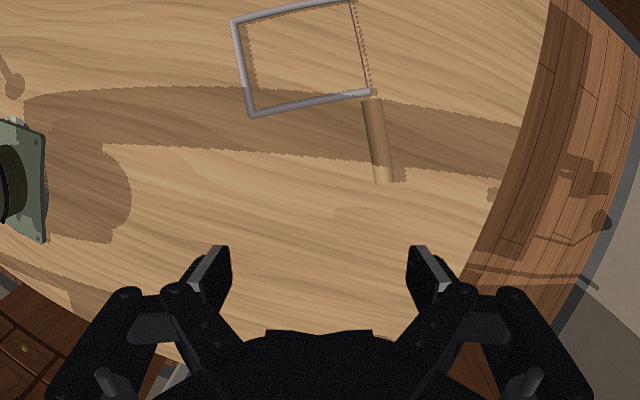

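```bash
cat >> h.py <<'E'
import pickle
def ray(c,u,v):
    d=np.array([(u-c["cx"])/c["fx"],(v-c["cy"])/c["fy"],1.0]); Rm=R.from_quat(c["attitude"]).as_matrix()
    return np.array(c["xyz"]),Rm@d
def onplane(c,u,v,z):
    o,d=ray(c,u,v); return o+d*(z-o[2])/d[2]
def wray(c,s,u,v):
    x,y=u-c["cx"],v-c["cy"]; r=np.hypot(x,y); th=r/c["fx"]
    d=np.array([np.sin(th)*x/r,np.sin(th)*y/r,np.cos(th)]) if r>0 else np.array([0,0,1.])
    H=c["hand_eye"]; Rt=R.from_quat(s["tcp_rot"]).as_matrix()
    return np.array(s["eef_pos"])+Rt@H[:3,3], Rt@(H[:3,:3]@d)
def wplane(c,s,u,v,z):
    o,d=wray(c,s,u,v); return o+d*(z-o[2])/d[2]
def show(c,name,box=None,k=1):
    f=c["frame"][:,:,::-1]
    if box: x0,y0,x1,y1=box; f=f[y0:y1,x0:x1]
    cv2.imwrite(f"pics/{name}.png",cv2.resize(f,None,fx=k,fy=k,interpolation=cv2.INTER_CUBIC))
E
python3 - <<'E'
from h import *
for n in ["scene","side"]:
    c=pickle.load(open(f"pics/{n}0.pkl","rb")); hsv=cv2.cvtColor(c["frame"],cv2.COLOR_RGB2HSV)
    for nm,lo,hi in [("copper",(3,120,80),(10,255,255)),("brass",(20,140,60),(30,255,255)),("green",(60,80,30),(90,255,255))]:
        m=cv2.inRange(hsv,np.array(lo),np.array(hi)); m=cv2.morphologyEx(m,cv2.MORPH_CLOSE,np.ones((3,3),np.uint8))
        cs,_=cv2.findContours(m,cv2.RETR_EXTERNAL,cv2.CHAIN_APPROX_NONE)
        for k in cs:
            if cv2.contourArea(k)<100: continue
            # top face: project contour on plane z=.008
            P=np.array([onplane(c,*p[0],0.008)[:2] for p in k],np.float32)
            (cx,cy),(w,h),a=cv2.minAreaRect(P)
            M=cv2.moments(k)
            print(n,nm,"px",int(M['m10']/M['m00']),int(M['m01']/M['m00']),"area",cv2.contourArea(k),"xy",round(cx,4),round(cy,4),"size",round(w,4),round(h,4),"ang",round(a,1))
E
```

```text
scene copper px 257 179 area 262.5 xy 0.5954 -0.1874 size 0.0481 0.048 ang 47.4
scene copper px 295 166 area 249.0 xy 0.4964 -0.1556 size 0.05 0.0486 ang 20.1
scene copper px 268 144 area 219.5 xy 0.5017 -0.2648 size 0.0511 0.0487 ang 27.4
scene copper px 315 139 area 218.0 xy 0.398 -0.1916 size 0.0502 0.0488 ang 12.8
scene green px 332 210 area 379.0 xy 0.5281 -0.0021 size 0.1025 0.0914 ang 13.6
side copper px 419 187 area 273.0 xy 0.3945 -0.1871 size 0.046 0.052 ang 13.7
side copper px 370 185 area 279.5 xy 0.493 -0.1514 size 0.0455 0.0505 ang 20.2
side copper px 332 166 area 233.0 xy 0.5928 -0.1847 size 0.048 0.0503 ang 50.2
side copper px 381 157 area 210.5 xy 0.4971 -0.2602 size 0.0459 0.0527 ang 27.9
side brass px 286 334 area 946.0 xy 0.5179 0.2215 size 0.0475 0.0491 ang 63.4
side brass px 295 110 area 316.0 xy 0.774 -0.3875 size 0.0857 0.0626 ang 23.3
```

Run:
```python
from h import *
a=pickle.load(open("pics/scene0.pkl","rb")); b=pickle.load(open("pics/side0.pkl","rb"))
show(a,"c1",(230,110,410,290),4); show(b,"c2",(250,130,450,280),4)
```

```text
(no output)
```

View pics/c1.png

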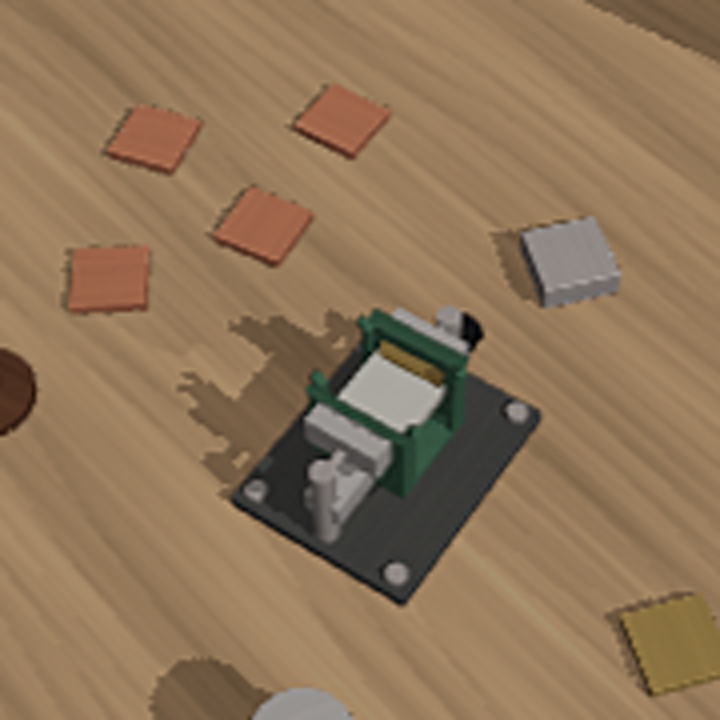

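View pics/c2.png

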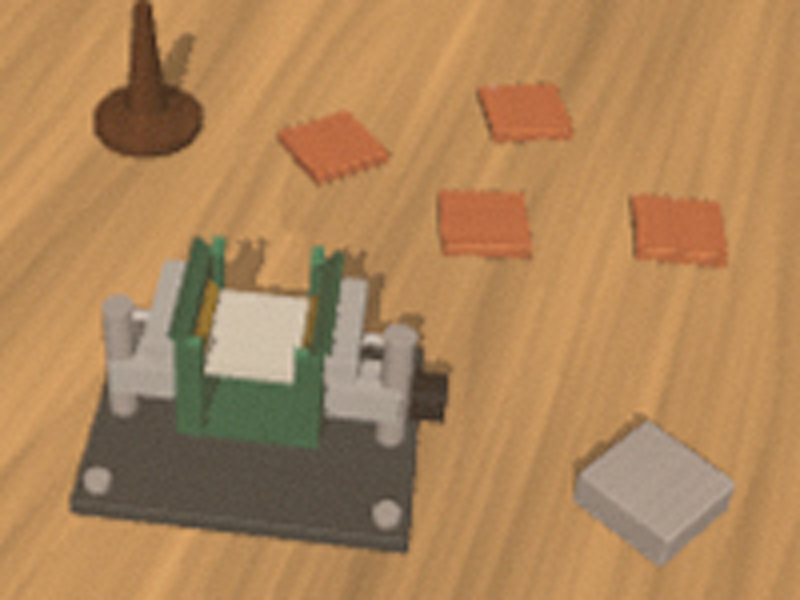

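Run:
```python
from h import *
a=pickle.load(open("pics/scene0.pkl","rb")); b=pickle.load(open("pics/side0.pkl","rb"))
for nm,c,o,pts in [("scene",a,(230,110),[(234,495),(403,595),(540,412)]),("side",b,(250,130),[(73,499),(407,537)])]:
    P=[onplane(c,o[0]+x/4,o[1]+y/4,.010)[:2] for x,y in pts]
    print(nm,np.round(P,4))
    d=np.diff(P,axis=0); print(np.linalg.norm(d,axis=1),np.degrees(np.arctan2(d[:,1],d[:,0])))
# sleeve posts tops
for nm,c in (("scene",a),("side",b)):
    hsv=cv2.cvtColor(c["frame"],cv2.COLOR_RGB2HSV); m=cv2.inRange(hsv,np.array((60,80,30)),np.array((90,255,255)))
    v,u=np.nonzero(m); z=c["z_map"][v,u]; ok=z>0
    Rm=R.from_quat(c["attitude"]).as_matrix()
    p=np.c_[(u-c["cx"])/c["fx"]*z,(v-c["cy"])/c["fy"]*z,z][ok]@Rm.T+c["xyz"]
    near=np.hypot(p[:,0]-.53,p[:,1]-.02)<.1; p=p[near]
    print(nm,len(p),np.percentile(p[:,2],[50,80,90,95,98,100]))
    t=p[p[:,2]>np.percentile(p[:,2],85)]; print(t.min(0),t.max(0),cv2.minAreaRect(t[:,:2].astype(np.float32)))
```

```text
scene [[ 0.638  -0.0099]
 [ 0.6098  0.1019]
 [ 0.4692  0.068 ]]
[0.11532106 0.14468011] [ 104.17628413 -166.42907532]
side [[0.6089 0.1027]
 [0.4671 0.0667]]
[0.14627501] [-165.78193273]
scene 465 [0.07942354 0.09025884 0.09158658 0.09251674 0.09312356 0.09485872]
[ 0.51689826 -0.00629055  0.09086636] [0.59256746 0.06669309 0.09485872] ((0.5554182529449463, 0.02957749366760254), (0.06510549783706665, 0.06456305831670761), 13.944806098937988)
side 8 [0.08918007 0.08982771 0.08998545 0.09008242 0.0901406  0.09017939]
[ 0.52351712 -0.00537994  0.08990234] [0.53860644 0.0548009  0.09017939] ((0.5310617685317993, 0.024710481986403465), (0.062043704092502594, 0.0), 104.07577514648438)
```

```bash
cat >> h.py <<'E'
def yaw(s):
    x=R.from_quat(s["tcp_rot"]).as_matrix()[:,0]; return np.degrees(np.arctan2(x[1],x[0]))
def plan(xyz,y):
    s=telemetry.sense(); Rt=R.from_quat(s["tcp_rot"]).as_matrix()
    d=Rt.T@(np.array(xyz)-s["eef_pos"])
    t=-((y-yaw(s)+180)%360-180)
    print("t",round(s["t"],2),"pos",np.round(s["eef_pos"],4),"yaw",round(yaw(s),2),"zaxis",np.round(Rt[:,2],4),"F",np.round(s["ft_force"],1),"w",round(s["width"],4)); print("SHIFT mm",np.round(d*1000,1),"TURN",round(t,1))
E
python3 -c "
from h import *
plan((.555,.028,.24),-76)"
```

```text
t 0.15 pos [ 0.1697 -0.549   0.2307] yaw -72.82 zaxis [-4.0e-04  1.3e-03 -1.0e+00] F [0.3 0.3 0.5] w 0.0851
SHIFT mm [-437.5 -538.5   -8.7] TURN 3.2
```

Request:
servo_tool(commands=[[1,[-0.0365,-0.0449,0],0.4],[1,[-0.073,-0.0898,0],0.8],[1,[-0.1095,-0.1347,0],1.2],[1,[-0.146,-0.1796,0],1.6],[1,[-0.1825,-0.2245,0],2.0],[1,[-0.219,-0.2694,0],2.4],[1,[-0.2555,-0.3143,0],2.8],[1,[-0.292,-0.3592,0],3.2]])

```text
t: 1.15
eef_pos: [0.4275, -0.1626, 0.2313]
tcp_rot: [0.788, -0.616, 0.0, 0.0]
ft_force: [0.6, -0.5, -0.5]
width: 0.0854
```

```bash
python3 -c "
from h import *
plan((.555,.028,.24),-76)"
```

```text
t 1.15 pos [ 0.4275 -0.1626  0.2313] yaw -76.04 zaxis [ 2.e-04 -3.e-04 -1.e+00] F [ 0.6 -0.5 -0.5] w 0.0854
SHIFT mm [-154.2 -169.8   -8.7] TURN -0.0
```

Request:
servo_tool(commands=[[1,[-0.038,-0.049,-0.002],0],[1,[-0.076,-0.098,-0.004],0],[1,[-0.115,-0.148,-0.006],0],[1,[-0.15,-0.194,-0.009],0],[1,[-0.154,-0.2,-0.009],0],[1,[-0.154,-0.2,-0.009],0]])

```text
t: 1.9
eef_pos: [0.5833, 0.0335, 0.2396]
tcp_rot: [0.788, -0.615, -0.0, 0.001]
ft_force: [-0.6, -0.3, -0.6]
width: 0.0857
```

```bash
cat >> h.py <<'E'
def snap(tag):
    s=telemetry.sense(); c=optics.camera("wrist"); pickle.dump((s,c),open(f"pics/{tag}.pkl","wb")); show(c,tag); print("t",s["t"],np.round(s["eef_pos"],4),round(yaw(s),2)); return s,c
def load(tag): return pickle.load(open(f"pics/{tag}.pkl","rb"))
E
python3 -c "
from h import *
s,c=snap('w1'); show(c,'w1c',(200,70,440,250),3.3)"
```

```text
t 1.9 [0.5833 0.0335 0.2396] -75.97
```

View pics/w1c.png

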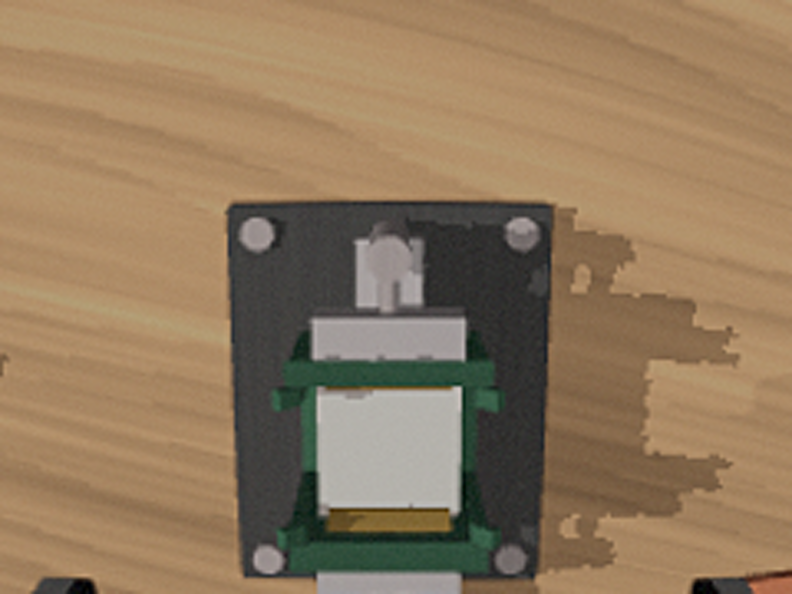

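```bash
cat >> h.py <<'E'
def wcloud(s,c):
    v,u=np.mgrid[0:400,0:640]; x=u-c["cx"]; y=v-c["cy"]; r=np.hypot(x,y)+1e-9; th=r/c["fx"]
    d=np.stack([np.sin(th)*x/r,np.sin(th)*y/r,np.cos(th)],-1); d=d/np.maximum(d[...,2:],.2)
    p=d*c["z_map"][...,None]; H=c["hand_eye"]; p=p@H[:3,:3].T+H[:3,3]
    return p@R.from_quat(s["tcp_rot"]).as_matrix().T+s["eef_pos"]
E
python3 - <<'E'
from h import *
s,c=load('w1'); P=wcloud(s,c); hsv=cv2.cvtColor(c["frame"],cv2.COLOR_RGB2HSV)
m=cv2.inRange(hsv,np.array((60,80,30)),np.array((90,255,255)))>0; m&=c["z_map"]>0
g=P[m]; print(len(g)); h=np.histogram(g[:,2],bins=np.arange(0,.12,.002)); print([(round(b,3),n) for n,b in zip(*h) if n])
top=m&(P[...,2]>.087); T=P[top]; (cx,cy),wh,a=cv2.minAreaRect(T[:,:2].astype(np.float32)); print("top n",len(T),np.median(T[:,2]),cx,cy,wh,a)
# plate
a=np.radians(14); f=(P[...,:2]-[.554,.027])@np.array([[np.cos(a),-np.sin(a)],[np.sin(a),np.cos(a)]])
pl=(np.abs(P[...,2]-.01)<.004)&(c["z_map"]>0)&(np.abs(f).max(-1)<.09)&(hsv[...,2]<95)
print("plate",pl.sum(),cv2.minAreaRect(P[pl][:,:2].astype(np.float32)),np.median(P[pl][:,2]))
bench=(np.abs(P[...,2])<.006)&(c["z_map"]>0); print("bench z",np.median(P[bench][:,2]))
ft=f[top]; print("top in feeder frame",np.percentile(ft,[1,5,50,95,99],axis=0))
fo=(hsv[...,1]<60)&(hsv[...,2]>150)&(np.abs(f).max(-1)<.03)&(c["z_map"]>0); print("follower",fo.sum(),np.median(P[fo],0),cv2.minAreaRect(P[fo][:,:2].astype(np.float32)))
E
```

```text
1706
[(np.float64(0.008), np.int64(3)), (np.float64(0.01), np.int64(3)), (np.float64(0.03), np.int64(1)), (np.float64(0.032), np.int64(98)), (np.float64(0.034), np.int64(88)), (np.float64(0.036), np.int64(3)), (np.float64(0.038), np.int64(4)), (np.float64(0.04), np.int64(5)), (np.float64(0.042), np.int64(2)), (np.float64(0.044), np.int64(5)), (np.float64(0.046), np.int64(8)), (np.float64(0.048), np.int64(8)), (np.float64(0.05), np.int64(5)), (np.float64(0.052), np.int64(9)), (np.float64(0.054), np.int64(6)), (np.float64(0.056), np.int64(7)), (np.float64(0.058), np.int64(6)), (np.float64(0.06), np.int64(14)), (np.float64(0.062), np.int64(3)), (np.float64(0.064), np.int64(22)), (np.float64(0.066), np.int64(21)), (np.float64(0.068), np.int64(22)), (np.float64(0.07), np.int64(14)), (np.float64(0.072), np.int64(13)), (np.float64(0.074), np.int64(9)), (np.float64(0.076), np.int64(10)), (np.float64(0.078), np.int64(18)), (np.float64(0.08), np.int64(43)), (np.float64(0.082), np.int64(42)), (np.float64(0.084), np.int64(111)), (np.float64(0.086), np.int64(215)), (np.float64(0.088), np.int64(335)), (np.float64(0.09), np.int64(471)), (np.float64(0.092), np.int64(81))]
top n 1013 0.0901803881876998 0.5615363717079163 0.02455461397767067 (0.08011660724878311, 0.07473676651716232) 13.394960403442383
plate 5227 ((0.5543899536132812, 0.026007287204265594), (0.14837372303009033, 0.11954627186059952), 14.018145561218262) 0.009869781668104927
bench z -4.9672492739294416e-05
top in feeder frame [[-0.0326874  -0.03430242]
 [-0.03201662 -0.03132377]
 [ 0.01915169 -0.00143949]
 [ 0.03242934  0.02966026]
 [ 0.03326458  0.03281469]]
follower 1520 [0.55347518 0.02557009 0.06800858] ((0.5529214143753052, 0.025927972048521042), (0.04287062957882881, 0.045967694371938705), 12.685505867004395)
```

```bash
python3 -c "
from h import *
plan((.52,.2215,.18),-26.6)"
```

```text
t 1.95 pos [0.5829 0.0328 0.2398] yaw -76.03 zaxis [-1.5e-03 -7.0e-04 -1.0e+00] F [-0.   0.1 -0.6] w 0.085
SHIFT mm [-198.3   15.4   59.8] TURN -49.4
```

Request:
servo_tool(commands=[[0.4,[-0.05,0.004,0.01],-10],[0.4,[-0.1,0.008,0.02],-20],[0.4,[-0.15,0.012,0.04],-30],[0.4,[-0.19,0.015,0.055],-40],[0.4,[-0.198,0.015,0.06],-49.4],[0.4,[-0.198,0.015,0.06],-49.4]])

```text
t: 2.7
eef_pos: [0.5204, 0.2209, 0.1801]
tcp_rot: [0.973, -0.231, -0.0, 0.001]
ft_force: [-0.2, -0.5, -0.5]
width: 0.0602
```

Run:
```python
from h import *
s,c=snap('w2'); P=wcloud(s,c); hsv=cv2.cvtColor(c["frame"],cv2.COLOR_RGB2HSV)
m=cv2.inRange(hsv,np.array((18,120,50)),np.array((32,255,255)))
cs,_=cv2.findContours(m,cv2.RETR_EXTERNAL,cv2.CHAIN_APPROX_NONE); k=max(cs,key=cv2.contourArea)
Q=np.array([wplane(c,s,*p[0],0.008)[:2] for p in k],np.float32); print(k.mean(0),cv2.contourArea(k),cv2.minAreaRect(Q))
mm=(m>0)&(P[...,2]>.004)&(c["z_map"]>0)&(np.hypot(P[...,0]-.52,P[...,1]-.22)<.06); print(mm.sum(),np.median(P[mm][:,2]),cv2.minAreaRect(P[mm][:,:2].astype(np.float32)))
plan((.518,.2215,.05),-26.6)
```

```text
t 2.7 [0.5204 0.2209 0.1801] -26.76
[[316.66477273 178.56818182]] 1986.0 ((0.5184717178344727, 0.21915249526500702), (0.0482487827539444, 0.04777361825108528), 63.24500274658203)
2035 0.007836618689827074 ((0.5165848135948181, 0.21954382956027985), (0.048231374472379684, 0.051738373935222626), 63.2498893737793)
t 2.75 pos [0.521  0.2206 0.1806] yaw -26.84 zaxis [ 0.e+00 -6.e-04 -1.e+00] F [0.1 0.1 0.6] w 0.0598
SHIFT mm [ -3.2   0.5 130.6] TURN -0.2
```

View pics/w2.png

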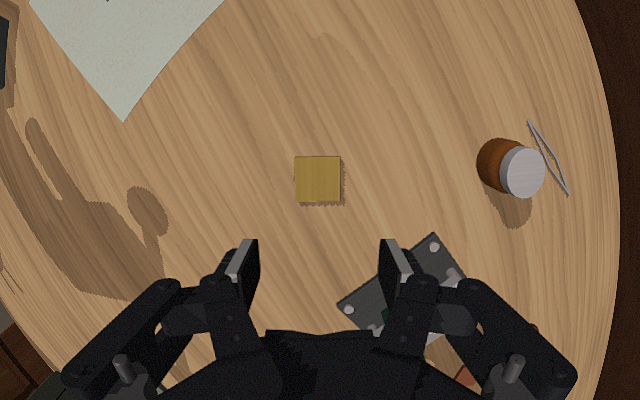

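Run:
```python
from h import *
s,c=load('w2'); P=wcloud(s,c); Rt=R.from_quat(s["tcp_rot"]).as_matrix(); T=(P-s["eef_pos"])@Rt
m=(c["z_map"]>0)&(c["z_map"]<.22)&(np.abs(T[...,0])<.06)&(T[...,2]>-.08)
q=T[m]; print(m.sum(), q.max(0)); 
for lo,hi in((-.06,0),(0,.06)):
    a=q[(q[:,0]>lo)&(q[:,0]<hi)]; print(np.percentile(a[:,2],[99,99.8,100]), a[a[:,2]>np.percentile(a[:,2],97)].mean(0))
plan((.5185,.2192,.02),-26.8)
s0,c0=load('w1'); P=wcloud(s0,c0); Rt=R.from_quat(s0["tcp_rot"]).as_matrix(); T=(P-s0["eef_pos"])@Rt
m=(c0["z_map"]>0)&(c0["z_map"]<.22)&(np.abs(T[...,0])<.07)&(T[...,2]>-.08); print("open",np.percentile(T[m][:,2],[99,99.8,100]))
```

```text
17755 [ 0.05999723  0.01385702 -0.00422393]
[-0.00999147 -0.00621687 -0.00479921] [-0.03067628 -0.0030706  -0.0112166 ]
[-0.01012594 -0.00650168 -0.00422393] [ 0.03225756 -0.00280727 -0.01122895]
t 2.75 pos [0.521  0.2206 0.1806] yaw -26.84 zaxis [ 0.e+00 -6.e-04 -1.e+00] F [0.1 0.1 0.6] w 0.0598
SHIFT mm [ -1.7   2.3 160.6] TURN -0.0
open [-0.01652916 -0.01373282 -0.01214689]
```

Request:
servo_tool(commands=[[0.4,[-0.0017,0.0023,0.05],0],[0.4,[-0.0017,0.0023,0.1],0],[0.4,[-0.0017,0.0023,0.14],0],[0.4,[-0.0017,0.0023,0.16],0],[0.4,[-0.0017,0.0023,0.17],0],[0.4,[-0.0017,0.0023,0.18],0],[0.4,[-0.0017,0.0023,0.1805],0]], squeeze=60)

```text
t: 3.62
eef_pos: [0.5189, 0.2203, -0.0001]
tcp_rot: [0.973, -0.231, 0.0, -0.0]
ft_force: [-0.1, -0.1, 0.0]
width: 0.0597
```

```bash
python3 -c "
from h import *
plan((.5185,.2192,.00),-26.8)"
```

```text
t 3.62 pos [ 5.189e-01  2.203e-01 -1.000e-04] yaw -26.68 zaxis [ 2.e-04 -0.e+00 -1.e+00] F [-0.1 -0.1  0. ] w 0.0597
SHIFT mm [ 0.1  1.2 -0.1] TURN 0.1
```

Close, then lift.

Request:
servo_tool(commands=[[-0.2,[0,0.001,0],0],[-0.2,[0,0.001,0],0],[-0.2,[0,0.001,0],0],[-0.2,[0,0.001,0],0],[-0.2,[0,0.001,0],0]], squeeze=60)

```text
t: 4.25
eef_pos: [0.519, 0.22, 0.001]
tcp_rot: [0.973, -0.23, 0.001, -0.0]
ft_force: [-0.3, -0.9, 6.5]
width: 0.0455
```

```bash
python3 -c "
from h import *
s,c=snap('w3'); show(c,'w3c',(200,100,440,300),3.3)
b=optics.camera('side'); show(b,'s3c',(220,250,380,400),4)"
```

```text
t 4.25 [0.519 0.22  0.001] -26.62
```

View pics/w3c.png

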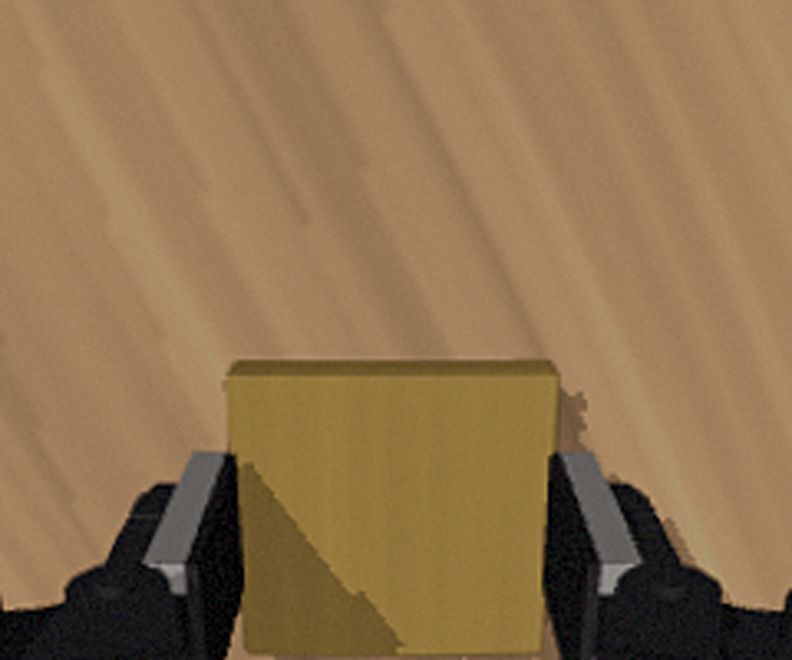

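View pics/s3c.png

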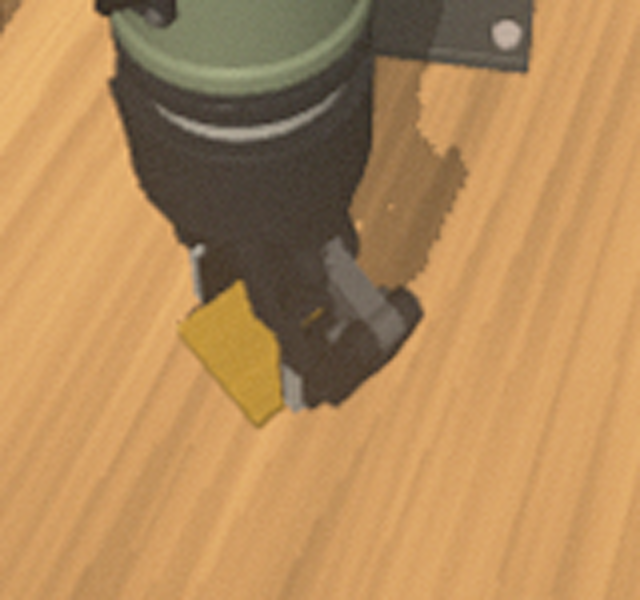

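Request:
servo_tool(commands=[[-0.2,[0,0,0],0],[-0.2,[0,0,-0.005],0],[-0.2,[0,0,-0.01],0],[-0.2,[0,0,-0.03],0],[-0.2,[0,0,-0.07],0],[-0.2,[0,0,-0.12],0],[-0.2,[0,0,-0.16],0],[-0.2,[0,0,-0.16],0]], squeeze=40)

```text
t: 5.35
eef_pos: [0.5201, 0.2206, 0.1634]
tcp_rot: [0.973, -0.23, 0.003, -0.002]
ft_force: [-0.8, -0.5, -1.7]
width: 0.0458
```

```bash
python3 -c "
from h import *
s,c=snap('w4'); show(c,'w4c',(200,100,440,300),3.3)
plan((.5544,.0262,.16),-76)"
```

```text
t 5.35 [0.5201 0.2206 0.1634] -26.62
t 5.4 pos [0.5186 0.22   0.161 ] yaw -26.62 zaxis [ 2.5e-03  9.0e-04 -1.0e+00] F [-0.8  0.8 -1.3] w 0.0457
SHIFT mm [118.8 157.2   0.9] TURN 49.4
```

View pics/w4c.png

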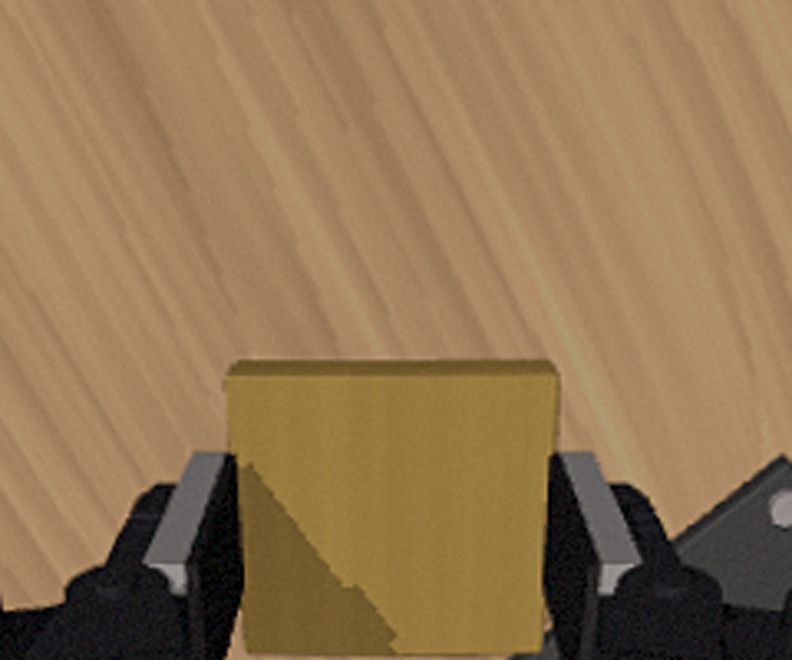

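```bash
cat >> h.py <<'E'
def inhand(s,c,lo,hi):
    P=wcloud(s,c); T=(P-s["eef_pos"])@R.from_quat(s["tcp_rot"]).as_matrix()
    hsv=cv2.cvtColor(c["frame"],cv2.COLOR_RGB2HSV); m=cv2.inRange(hsv,np.array(lo),np.array(hi))>0
    m&=(c["z_map"]>0)&(np.abs(T[...,0])<.04)&(np.abs(T[...,1])<.05)&(T[...,2]>-.03)&(T[...,2]<.02)
    zt=np.median(T[m][:,2]); t=T[m&(np.abs(T[...,2]-zt)<.0025)]
    A=np.c_[t[:,:2],np.ones(len(t))]; k=np.linalg.lstsq(A,t[:,2],rcond=None)[0]
    print("n",len(t),"top z",zt,"slope",k[:2],"rect",cv2.minAreaRect((t[:,:2]*1000).astype(np.float32)),"y range",np.percentile(t[:,1],[.5,99.5]),"x range",np.percentile(t[:,0],[.5,99.5]))
    u,v=np.nonzero(m)[1],np.nonzero(m)[0]; print("px box",u.min(),u.max(),v.min(),v.max())
E
python3 -c "
from h import *
s,c=load('w4'); inhand(s,c,(18,120,50),(32,255,255))"
```

```text
n 8125 top z -0.006813419530507094 slope [ 0.00128655 -0.00414729] rect ((0.8717403411865234, 1.6212100982666016), (48.68201446533203, 47.89856719970703), 89.76388549804688) y range [-0.02237418  0.02508735] x range [-0.02239702  0.0240844 ]
px box 268 369 209 298
```

```bash
python3 -c "
from h import *
plan((.5557,.0269,.125),-76)"
```

```text
t 5.4 pos [0.5186 0.22   0.161 ] yaw -26.62 zaxis [ 2.5e-03  9.0e-04 -1.0e+00] F [-0.8  0.8 -1.3] w 0.0457
SHIFT mm [119.6 156.1  35.9] TURN 49.4
```

Request:
servo_tool(commands=[[-0.2,[0.026,0.035,0],8],[-0.2,[0.052,0.069,0],17],[-0.2,[0.079,0.103,0],26],[-0.2,[0.1,0.131,0],35],[-0.2,[0.115,0.15,0.012],44],[-0.2,[0.1196,0.1561,0.025],49.4],[-0.2,[0.1196,0.1561,0.036],49.4],[-0.2,[0.1196,0.1561,0.036],49.4]])

```text
t: 6.4
eef_pos: [0.5538, 0.027, 0.1218]
tcp_rot: [0.788, -0.615, -0.002, 0.001]
ft_force: [0.0, -0.3, -0.7]
width: 0.0456
```

```bash
python3 -c "
from h import *
s,c=snap('w5'); show(c,'w5c',(200,100,440,300),3.3); inhand(s,c,(18,120,50),(32,255,255))
plan((.5557,.0269,.125),-76)"
```

```text
t 6.4 [0.5538 0.027  0.1218] -75.93
n 8145 top z -0.006824685426664729 slope [ 0.00072734 -0.00389685] rect ((1.15167236328125, 0.7231693267822266), (48.96686935424805, 47.863590240478516), 89.96003723144531) y range [-0.0233271   0.02414598] x range [-0.0221748  0.0244417]
px box 268 369 209 298
t 6.45 pos [0.5545 0.0271 0.1228] yaw -75.93 zaxis [-0.0023 -0.     -1.    ] F [ 1.1 -0.9 -1.9] w 0.0457
SHIFT mm [ 0.5 -1.1 -2.2] TURN 0.1
```

View pics/w5c.png

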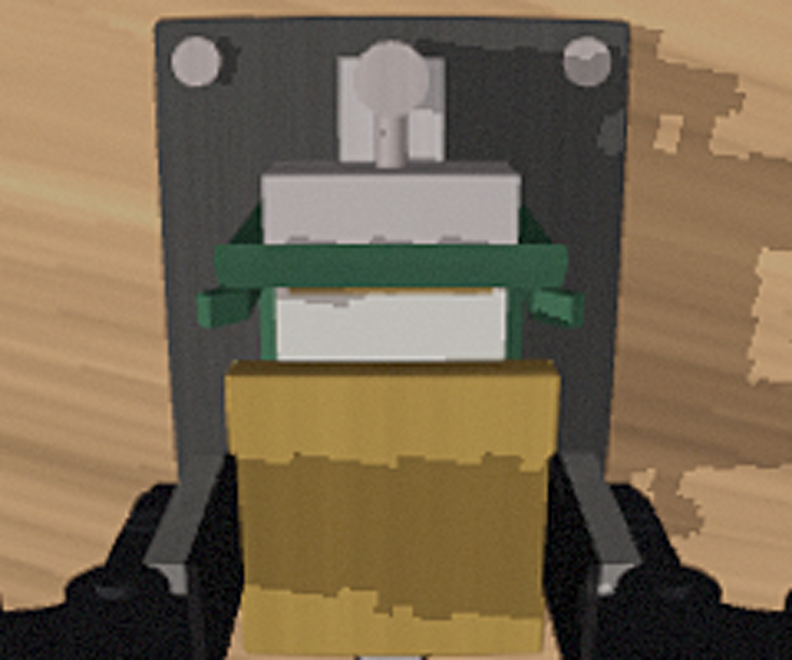

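Request:
servo_tool(commands=[[-0.2,[0.0,0,0],0],[-0.2,[0.0,0,0],0],[-0.2,[0,0,0],0],[-0.2,[0,0,0],0]])

```text
t: 6.95
eef_pos: [0.5553, 0.0267, 0.124]
tcp_rot: [0.788, -0.616, 0.0, -0.0]
ft_force: [0.3, 0.5, -1.6]
width: 0.0458
```

```bash
python3 -c "
from h import *
s,c=snap('w6');P=wcloud(s,c); inhand(s,c,(18,120,50),(32,255,255))
a=np.radians(14)
hsv=cv2.cvtColor(c['frame'],cv2.COLOR_RGB2HSV)
f=(P[...,:2]-[.5544,.0262])@np.array([[np.cos(a),-np.sin(a)],[np.sin(a),np.cos(a)]])
m=(cv2.inRange(hsv,np.array((60,80,30)),np.array((90,255,255)))>0)&(abs(P[...,2]-.09)<.004)&(c['z_map']>0)&(f[...,0]>.0)
print(m.sum(),np.median(P[m][:,2]),np.percentile(f[m],[.5,2,50,98,99.5],axis=0))
plan((.5555,.0268,.089),-76)"
```

```text
t 6.95 [0.5553 0.0267 0.124 ] -76.01
n 8142 top z -0.006824461314830464 slope [ 0.00038046 -0.00344912] rect ((1.1911449432373047, 0.7377700805664062), (48.77680587768555, 47.9677619934082), 89.92892456054688) y range [-0.02331589  0.02415759] x range [-0.02219017  0.02440112]
px box 268 369 209 298
1483 0.09003794471967116 [[ 1.89764664e-02 -3.36520383e-02]
 [ 1.96127093e-02 -3.19716592e-02]
 [ 2.89264469e-02 -2.34545782e-05]
 [ 3.30860277e-02  3.25281762e-02]
 [ 3.34440137e-02  3.40810634e-02]]
t 7.0 pos [0.5553 0.0266 0.124 ] yaw -76.01 zaxis [ 3.e-04 -1.e-04 -1.e+00] F [-0.5 -0.7 -1. ] w 0.0457
SHIFT mm [-0.1 -0.2 35. ] TURN -0.0
```

Request:
servo_tool(commands=[[-0.2,[-0.0004,0.0003,0.01],0],[-0.2,[-0.0004,0.0003,0.02],0],[-0.2,[-0.0004,0.0003,0.026],0],[-0.2,[-0.0004,0.0003,0.03],0],[-0.2,[-0.0004,0.0003,0.033],0],[-0.2,[-0.0004,0.0003,0.035],0],[-0.2,[-0.0004,0.0003,0.036],0]])

```text
t: 7.88
eef_pos: [0.5549, 0.0269, 0.0878]
tcp_rot: [0.788, -0.616, 0.0, -0.0]
ft_force: [-0.3, -0.1, -1.5]
width: 0.0456
```

Request:
servo_tool(commands=[[-0.2,[0,0,0.001],0],[-0.2,[0,0,0.002],0],[-0.2,[0,0,0.003],0],[-0.2,[0,0,0.004],0],[-0.2,[0,0,0.004],0]])

```text
t: 8.5
eef_pos: [0.5548, 0.0269, 0.0837]
tcp_rot: [0.788, -0.616, -0.0, 0.0]
ft_force: [0.5, 0.3, -1.4]
width: 0.0457
```

Request:
servo_tool(commands=[[-0.2,[0,0,0.001],0],[-0.2,[0,0,0.002],0],[-0.2,[0,0,0.003],0],[-0.2,[0,0,0.004],0],[-0.2,[0,0,0.005],0],[-0.2,[0,0,0.006],0]])

```text
t: 9.25
eef_pos: [0.5548, 0.0269, 0.0777]
tcp_rot: [0.788, -0.616, 0.0, 0.0]
ft_force: [0.9, 0.1, -2.0]
width: 0.0457
```

Request:
servo_tool(commands=[[-0.2,[0,0,0.001],0],[-0.2,[0,0,0.002],0],[-0.2,[0,0,0.003],0]])

```text
t: 9.62
eef_pos: [0.5552, 0.0269, 0.0753]
tcp_rot: [0.788, -0.616, 0.0, -0.0]
ft_force: [-1.5, 0.2, 3.4]
width: 0.0459
```

Request:
servo_tool(commands=[[-0.2,[0,0,0.001],0],[-0.2,[0,0,0.002],0],[-0.2,[0,0,0.003],0],[-0.2,[0,0,0.004],0]])

```text
t: 10.12
eef_pos: [0.5555, 0.0269, 0.072]
tcp_rot: [0.788, -0.616, 0.001, -0.001]
ft_force: [-2.9, -0.2, 11.4]
width: 0.046
```

Request:
servo_tool(commands=[[-0.2,[0,0,0.001],0],[-0.2,[0,0,0.002],0],[-0.2,[0,0,0.003],0]])

```text
t: 10.5
eef_pos: [0.555, 0.0268, 0.068]
tcp_rot: [0.788, -0.616, 0.0, -0.0]
ft_force: [-0.8, 0.1, 4.6]
width: 0.0454
```

Request:
servo_tool(commands=[[-0.2,[0,0,0.001],0],[-0.2,[0,0,0.002],0],[-0.2,[0,0,0.003],0]])

```text
t: 10.88
eef_pos: [0.555, 0.0268, 0.0648]
tcp_rot: [0.788, -0.616, 0.0, -0.0]
ft_force: [-1.5, -1.8, 4.9]
width: 0.0459
```

Request:
servo_tool(commands=[[-0.2,[0,0,0.001],0],[-0.2,[0,0,0.002],0],[-0.2,[0,0,0.003],0],[-0.2,[0,0,0.004],0]])

```text
t: 11.38
eef_pos: [0.555, 0.0269, 0.061]
tcp_rot: [0.788, -0.616, 0.0, -0.0]
ft_force: [-0.5, -0.3, 4.5]
width: 0.0456
```

Request:
servo_tool(commands=[[-0.2,[0,0,0.001],0],[-0.2,[0,0,0.002],0]])

```text
t: 11.62
eef_pos: [0.555, 0.0269, 0.0588]
tcp_rot: [0.788, -0.616, 0.0, -0.0]
ft_force: [-0.2, -0.9, 4.6]
width: 0.0458
```

```bash
python3 -c "
from h import *
plan((.5555,.0268,.089),-76)
s,c=snap('w7'); show(c,'w7c',(200,100,440,300),3.3); inhand(s,c,(18,120,50),(32,255,255))"
```

```text
t 11.62 pos [0.555  0.0269 0.0588] yaw -76.02 zaxis [ 4.e-04 -2.e-04 -1.e+00] F [-0.2 -0.9  4.6] w 0.0458
SHIFT mm [  0.2  -0.5 -30.2] TURN -0.0
t 11.625 [0.555  0.0269 0.0588] -76.02
n 6309 top z -0.007088544340943162 slope [-0.00017421 -0.0037949 ] rect ((1.2653942108154297, 5.76884651184082), (42.99748611450195, 47.79145050048828), 89.85343933105469) y range [-0.01498179  0.02311971] x range [-0.02193663  0.02428774]
px box 269 368 229 315
```

View pics/w7c.png

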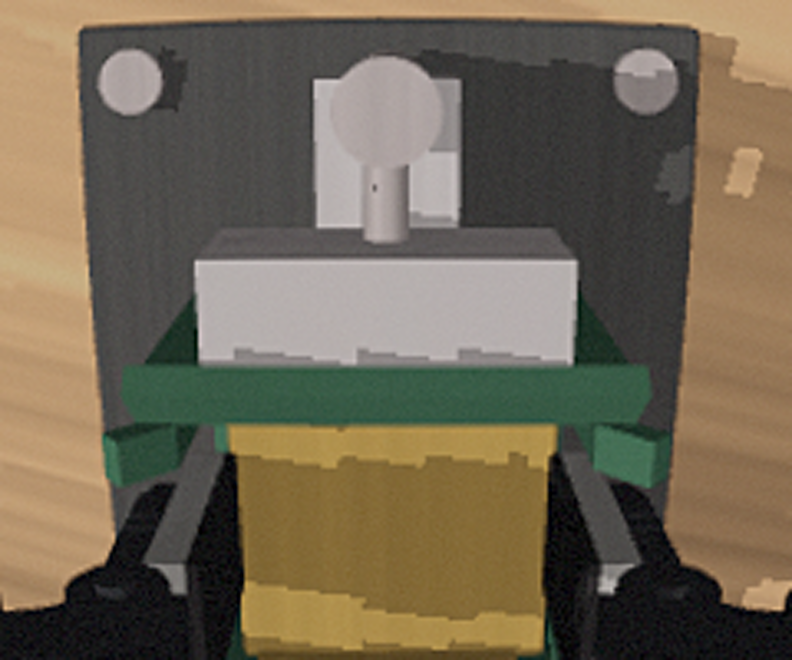

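Request:
servo_tool(commands=[[-0.2,[0,0,0.001],0],[-0.2,[0,0,0.002],0],[-0.2,[0,0,0.003],0],[-0.2,[0,0,0.003],0]])

```text
t: 12.18
eef_pos: [0.555, 0.0269, 0.0559]
tcp_rot: [0.788, -0.616, 0.0, -0.0]
ft_force: [-0.4, -1.5, 5.5]
width: 0.0459
```

```bash
python3 -c "
from h import *
s,c=snap('w8'); show(c,'w8c',(200,100,440,300),3.3); inhand(s,c,(18,120,50),(32,255,255))"
```

```text
t 12.175 [0.555  0.0269 0.0559] -76.02
n 6196 top z -0.007100424184351366 slope [-0.00013904 -0.00012733] rect ((1.4661121368408203, 6.145486831665039), (47.90833282470703, 41.09333801269531), 0.8716963529586792) y range [-0.01396787  0.02441894] x range [-0.02184991  0.02421584]
px box 270 367 232 319
```

View pics/w8c.png

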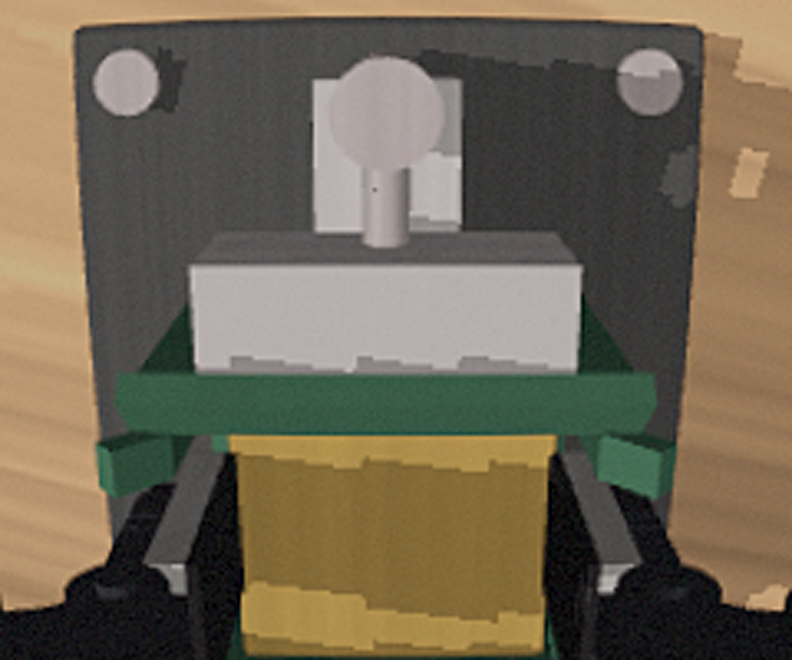

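Request:
servo_tool(commands=[[0.3,[0,0,0],0],[0.3,[0,0,0],0],[0.3,[0,0,0],0],[0.3,[0,0,-0.004],0],[0.3,[0,0,-0.02],0],[0.3,[0,0,-0.06],0],[0.3,[0,0,-0.12],0],[0.3,[0,0,-0.17],0]])

```text
t: 13.22
eef_pos: [0.5551, 0.027, 0.2294]
tcp_rot: [0.788, -0.616, 0.001, -0.001]
ft_force: [0.8, 0.3, -0.1]
width: 0.0554
```

Request:
servo_tool(commands=[[0.4,[0,-0.02,-0.012],0],[0.4,[0,-0.025,-0.012],0],[0.4,[0,-0.025,-0.012],0]])

```text
t: 13.6
eef_pos: [0.5783, 0.033, 0.237]
tcp_rot: [0.788, -0.616, -0.001, 0.001]
ft_force: [-0.2, 0.3, 0.3]
width: 0.0598
```

```bash
python3 -c "
from h import *
s,c=snap('w9'); show(c,'w9c',(200,70,440,250),3.3)
P=wcloud(s,c); hsv=cv2.cvtColor(c['frame'],cv2.COLOR_RGB2HSV)
m=(cv2.inRange(hsv,np.array((18,100,50)),np.array((32,255,255)))>0)&(np.hypot(P[...,0]-.5544,P[...,1]-.0262)<.018)&(c['z_map']>0)
q=P[m]; print(m.sum(),np.percentile(q[:,2],[5,50,95]),q.mean(0)); A=np.c_[q[:,:2]-q[:,:2].mean(0),np.ones(len(q))]; print(np.linalg.lstsq(A,q[:,2],rcond=None)[0])
plan((.4995,-.2625,.18),-62.3)"
```

```text
t 13.6 [0.5783 0.033  0.237 ] -76.02
873 [0.06683751 0.06795717 0.06909987] [0.55459558 0.02627744 0.06797676]
[ 0.00079214 -0.00359591  0.06797676]
t 13.65 pos [0.578  0.0329 0.2367] yaw -76.02 zaxis [-3.e-03 -3.e-04 -1.e+00] F [-0.  -0.1 -0.2] w 0.0598
SHIFT mm [267.7 147.3  57. ] TURN -13.7
```

View pics/w9c.png

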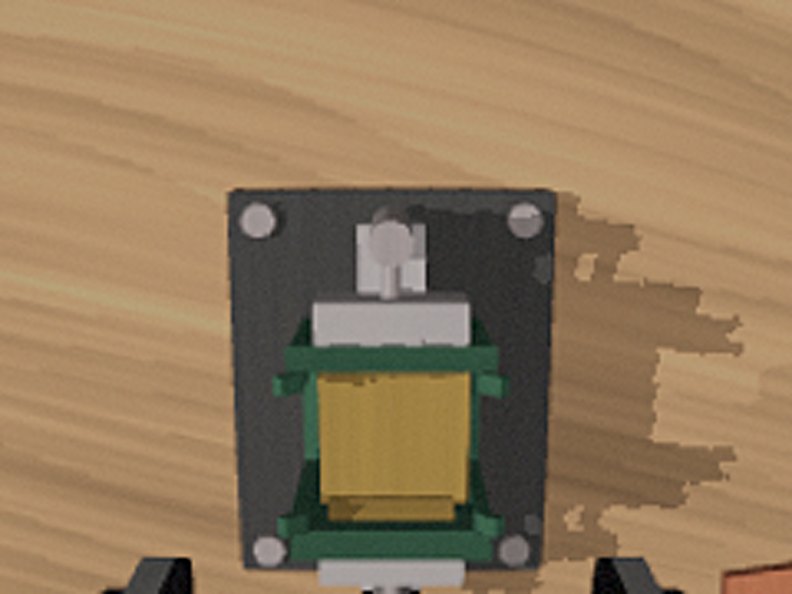

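Request:
servo_tool(commands=[[0.4,[0.05,0.027,0],-2],[0.4,[0.1,0.055,0.01],-5],[0.4,[0.15,0.083,0.025],-8],[0.4,[0.2,0.11,0.04],-11],[0.4,[0.25,0.138,0.052],-13.7],[0.4,[0.268,0.147,0.057],-13.7],[0.4,[0.268,0.147,0.057],-13.7],[0.4,[0.268,0.147,0.057],-13.7]])

```text
t: 14.65
eef_pos: [0.5015, -0.2613, 0.1809]
tcp_rot: [0.856, -0.517, -0.0, -0.0]
ft_force: [1.0, 0.4, 0.7]
width: 0.0596
```

Run:
```python
from h import *
s,c=snap('w10'); show(c,'w10c',(140,40,540,330),2)
P=wcloud(s,c); hsv=cv2.cvtColor(c["frame"],cv2.COLOR_RGB2HSV)
m=cv2.inRange(hsv,np.array((2,110,60)),np.array((12,255,255)))
cs,_=cv2.findContours(m,cv2.RETR_EXTERNAL,cv2.CHAIN_APPROX_NONE)
for k in cs:
    if cv2.contourArea(k)<300: continue
    Q=np.array([wplane(c,s,*p[0],0.008)[:2] for p in k],np.float32); mk=np.zeros(m.shape,np.uint8); cv2.drawContours(mk,[k],-1,1,-1)
    print(k.mean(0),cv2.contourArea(k),cv2.minAreaRect(Q),np.median(P[(mk>0)&(c["z_map"]>0)][:,2]))
plan((.4995,-.2625,.0),-62.3)
```

```text
t 14.65 [ 0.5015 -0.2613  0.1809] -62.27
[[222.93661972 228.85915493]] 1442.0 ((0.3968944549560547, -0.195135235786438), (0.05030245706439018, 0.04858836904168129), 13.854167938232422) 0.007882379167129333
[[322.52873563 181.08045977]] 1959.0 ((0.4998852610588074, -0.2683650851249695), (0.048400454223155975, 0.047905731946229935), 26.8595027923584) 0.00785960313396901
[[229.38728324 139.01734104]] 1898.5 ((0.49516406655311584, -0.15971478819847107), (0.04819647967815399, 0.049171082675457), 19.806320190429688) 0.007822821978080985
[[299.1497006   67.51497006]] 2117.5 ((0.593494176864624, -0.1917797029018402), (0.04869695380330086, 0.04798451438546181), 50.154239654541016) 0.007725136709799907
t 14.7 pos [ 0.5017 -0.2611  0.1811] yaw -62.23 zaxis [ 4.e-04  4.e-04 -1.e+00] F [-0.3 -0.5 -0.1] w 0.0597
SHIFT mm [  0.2   2.7 181.1] TURN 0.1
```

View pics/w10c.png

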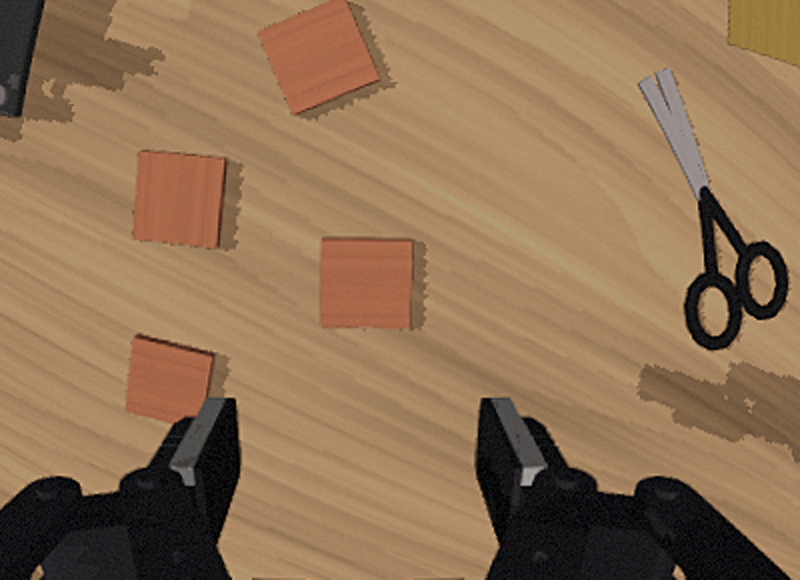

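```bash
python3 -c "
from h import *
plan((.4999,-.2684,.001),-63.1)"
```

```text
t 14.7 pos [ 0.5017 -0.2611  0.1811] yaw -62.23 zaxis [ 4.e-04  4.e-04 -1.e+00] F [-0.3 -0.5 -0.1] w 0.0597
SHIFT mm [  5.6   5.1 180.1] TURN 0.9
```

Request:
servo_tool(commands=[[0.4,[0.0056,0.005,0.05],0.9],[0.4,[0.0056,0.005,0.1],0.9],[0.4,[0.0056,0.005,0.135],0.9],[0.4,[0.0056,0.005,0.15],0.9],[0.4,[0.0056,0.005,0.15],0.9]])

```text
t: 15.32
eef_pos: [0.4998, -0.2691, 0.0307]
tcp_rot: [0.852, -0.524, -0.0, -0.0]
ft_force: [-0.0, -0.4, -0.2]
width: 0.0597
```

```bash
python3 -c "
from h import *
s,c=snap('w11'); P=wcloud(s,c); T=(P-s['eef_pos'])@R.from_quat(s['tcp_rot']).as_matrix()
hsv=cv2.cvtColor(c['frame'],cv2.COLOR_RGB2HSV); m=(cv2.inRange(hsv,np.array((2,110,60)),np.array((12,255,255)))>0)&(c['z_map']>0)&(P[...,2]>.006)&(np.abs(T[...,:2]).max(-1)<.04)
print(cv2.minAreaRect((T[m][:,:2]*1000).astype(np.float32)),np.median(P[m],0))
show(c,'w11c',(200,100,440,300),3.3)
plan((.4999,-.2684,.001),-63.1)"
```

```text
t 15.325 [ 0.4998 -0.2691  0.0307] -63.15
((1.159881591796875, -0.2597789764404297), (60.04996871948242, 48.837982177734375), 0.03204593434929848) [ 0.50150459 -0.26760951  0.00788851]
t 15.38 pos [ 0.5004 -0.2697  0.0317] yaw -63.17 zaxis [ 1.4e-03 -8.0e-04 -1.0e+00] F [ 0.7 -1.   0.8] w 0.0598
SHIFT mm [-1.4 -0.1 30.7] TURN -0.1
```

View pics/w11c.png

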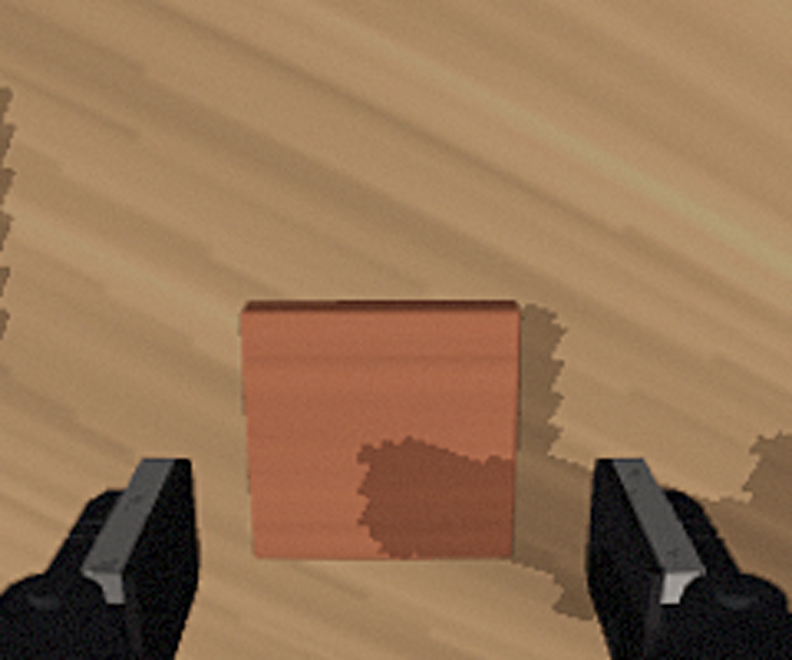

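Request:
servo_tool(commands=[[0.4,[-0.0016,0,0.012],0],[0.4,[-0.0016,0,0.022],0],[0.4,[-0.0016,0,0.028],0],[0.4,[-0.0016,0,0.0302],0],[0.4,[-0.0016,0,0.0302],0]])

```text
t: 16.0
eef_pos: [0.4986, -0.2685, 0.0005]
tcp_rot: [0.852, -0.524, -0.0, 0.0]
ft_force: [-0.2, -0.1, -0.0]
width: 0.06
```

Request:
servo_tool(commands=[[-0.2,[0,0,0],0],[-0.2,[0,0,0],0],[-0.2,[0,0,0],0],[-0.2,[0,0,0],0],[-0.2,[0,0,0],0]], squeeze=50)

```text
t: 16.62
eef_pos: [0.4989, -0.2686, 0.0012]
tcp_rot: [0.852, -0.524, 0.0, 0.0]
ft_force: [-1.3, -0.3, 6.3]
width: 0.0457
```

Request:
servo_tool(commands=[[-0.2,[0,0,-0.005],0],[-0.2,[0,0,-0.01],0],[-0.2,[0,0,-0.03],0],[-0.2,[0,0,-0.07],0],[-0.2,[0,0,-0.12],0],[-0.2,[0,0,-0.15],0],[-0.2,[0,0,-0.16],0],[-0.2,[0,0,-0.16],0]])

```text
t: 17.62
eef_pos: [0.4984, -0.2683, 0.1603]
tcp_rot: [0.852, -0.524, -0.0, 0.0]
ft_force: [0.2, -0.3, -1.5]
width: 0.0461
```

```bash
python3 -c "
from h import *
s,c=snap('w12'); inhand(s,c,(2,110,40),(13,255,255)); show(c,'w12c',(200,100,440,300),3.3)
plan((.555,.0269,.16),-76)"
```

```text
t 17.625 [ 0.4984 -0.2683  0.1603] -63.22
n 8301 top z -0.006549795244453014 slope [ 0.00129054 -0.00330389] rect ((-3.4043140411376953, -0.8350143432617188), (57.20978927612305, 48.728363037109375), 0.07038888335227966) y range [-0.02490809  0.02264427] x range [-0.02220746  0.02449192]
px box 250 401 205 302
t 17.68 pos [ 0.4979 -0.268   0.1594] yaw -63.22 zaxis [-0.002   0.0011 -1.    ] F [-0.3  0.5 -1.9] w 0.046
SHIFT mm [-237.6 -183.8   -0.4] TURN 12.8
```

View pics/w12c.png

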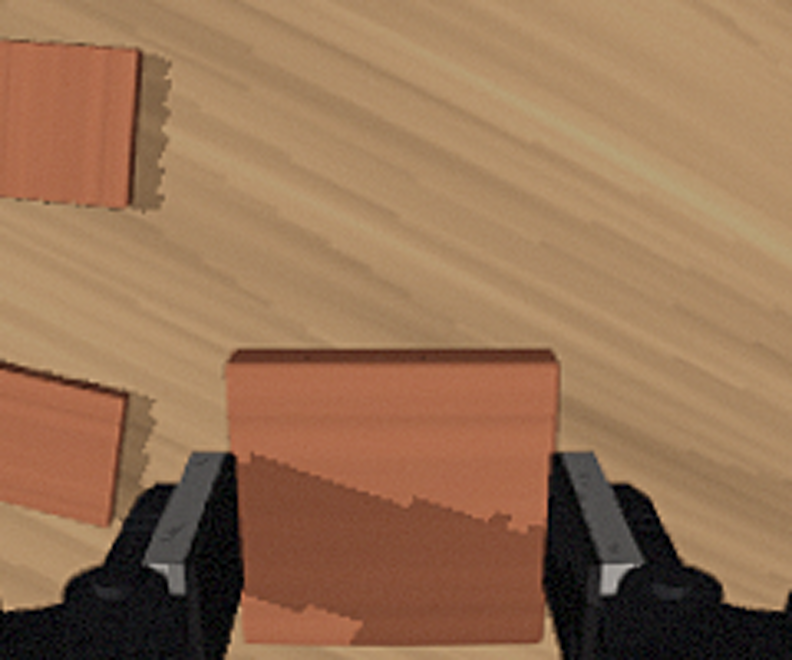

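```bash
python3 -c "
from h import *
plan((.5535,.0265,.125),-76)"
```

```text
t 17.68 pos [ 0.4979 -0.268   0.1594] yaw -63.22 zaxis [-0.002   0.0011 -1.    ] F [-0.3  0.5 -1.9] w 0.046
SHIFT mm [-237.9 -182.3   34.6] TURN 12.8
```

Request:
servo_tool(commands=[[-0.2,[-0.04,-0.03,0],2],[-0.2,[-0.08,-0.061,0],4],[-0.2,[-0.12,-0.092,0],6],[-0.2,[-0.16,-0.122,0],8],[-0.2,[-0.2,-0.152,0],10],[-0.2,[-0.225,-0.172,0.01],12],[-0.2,[-0.236,-0.181,0.025],12.8],[-0.2,[-0.2376,-0.1823,0.034],12.8]])

```text
t: 18.68
eef_pos: [0.5531, 0.0266, 0.1241]
tcp_rot: [0.788, -0.615, -0.002, 0.002]
ft_force: [-0.4, -0.3, -1.7]
width: 0.046
```

Request:
servo_tool(commands=[[-0.2,[0,0,0],0],[-0.2,[0,0,0],0],[-0.2,[0,0,0],0],[-0.2,[0,0,0],0]])

```text
t: 19.18
eef_pos: [0.5545, 0.0254, 0.1271]
tcp_rot: [0.788, -0.616, 0.0, -0.0]
ft_force: [-0.7, -0.2, -2.3]
width: 0.0458
```

```bash
python3 -c "
from h import *
s,c=snap('w13'); inhand(s,c,(2,110,40),(13,255,255)); show(c,'w13c',(200,100,440,300),3.3)
plan((.5535,.0265,.089),-76)"
```

```text
t 19.175 [0.5545 0.0254 0.1271] -76.06
n 8311 top z -0.006538871531180876 slope [ 0.00040324 -0.00383   ] rect ((-3.7094173431396484, -1.2215309143066406), (48.588191986083984, 58.06428909301758), 89.70404815673828) y range [-0.02517683  0.02234918] x range [-0.02220428  0.02446948]
px box 243 391 205 296
t 19.23 pos [0.5545 0.0255 0.127 ] yaw -76.05 zaxis [ 8.e-04 -1.e-04 -1.e+00] F [ 0.2  0.4 -1. ] w 0.0463
SHIFT mm [-1.3  0.7 38. ] TURN -0.1
```

View pics/w13c.png

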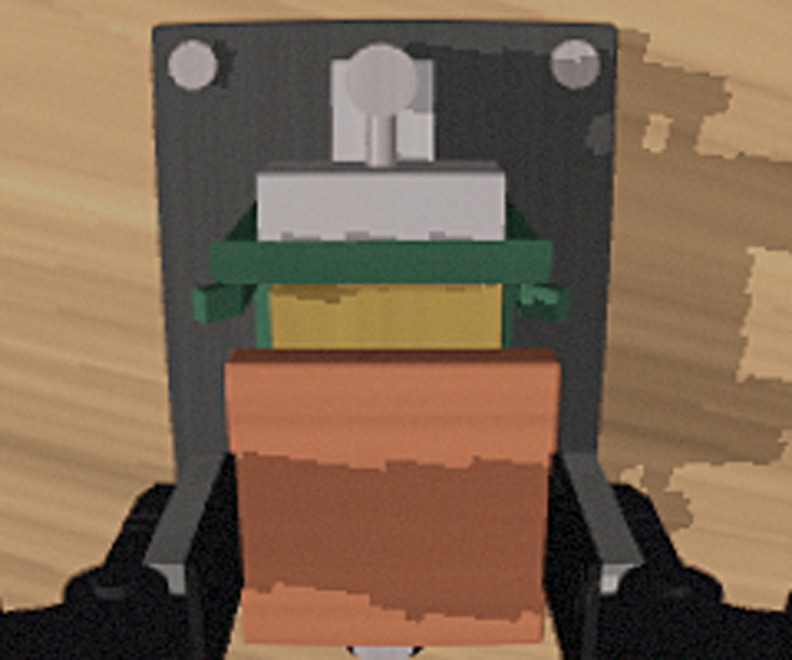

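Request:
servo_tool(commands=[[-0.2,[-0.0013,0.001,0.01],0],[-0.2,[-0.0013,0.001,0.02],0],[-0.2,[-0.0013,0.001,0.028],0],[-0.2,[-0.0013,0.001,0.032],0],[-0.2,[-0.0013,0.001,0.035],0],[-0.2,[-0.0013,0.001,0.037],0],[-0.2,[-0.0013,0.001,0.038],0],[-0.2,[-0.0013,0.001,0.039],0]])

```text
t: 20.23
eef_pos: [0.5532, 0.0268, 0.0877]
tcp_rot: [0.788, -0.616, 0.0, -0.0]
ft_force: [0.0, 0.5, -2.1]
width: 0.046
```

Request:
servo_tool(commands=[[-0.2,[0,0,0.001],0],[-0.2,[0,0,0.002],0],[-0.2,[0,0,0.003],0],[-0.2,[0,0,0.004],0]])

```text
t: 20.72
eef_pos: [0.5531, 0.0268, 0.0836]
tcp_rot: [0.788, -0.616, 0.0, -0.0]
ft_force: [0.4, -0.2, -2.5]
width: 0.0457
```

Request:
servo_tool(commands=[[-0.2,[0,0,0.001],0],[-0.2,[0,0,0.002],0],[-0.2,[0,0,0.003],0],[-0.2,[0,0,0.004],0],[-0.2,[0,0,0.005],0],[-0.2,[0,0,0.006],0]])

```text
t: 21.48
eef_pos: [0.5531, 0.0268, 0.0775]
tcp_rot: [0.788, -0.616, 0.0, 0.0]
ft_force: [-0.2, -0.7, -2.2]
width: 0.0462
```

Request:
servo_tool(commands=[[-0.2,[0,0,0.001],0],[-0.2,[0,0,0.002],0],[-0.2,[0,0,0.003],0],[-0.2,[0,0,0.004],0]])

```text
t: 21.98
eef_pos: [0.5538, 0.0268, 0.0748]
tcp_rot: [0.788, -0.616, 0.001, -0.001]
ft_force: [-2.3, 0.5, 8.2]
width: 0.0458
```

Request:
servo_tool(commands=[[-0.2,[0,0,0.001],0],[-0.2,[0,0,0.002],0],[-0.2,[0,0,0.003],0]])

```text
t: 22.35
eef_pos: [0.5538, 0.0267, 0.0724]
tcp_rot: [0.788, -0.616, 0.001, -0.001]
ft_force: [-3.3, 0.9, 12.5]
width: 0.0459
```

Request:
servo_tool(commands=[[-0.2,[0,0,0.001],0],[-0.2,[0,0,0.002],0],[-0.2,[0,0,0.003],0]])

```text
t: 22.72
eef_pos: [0.5538, 0.0267, 0.0683]
tcp_rot: [0.788, -0.616, 0.001, -0.001]
ft_force: [-1.2, -1.3, 4.5]
width: 0.0458
```

Request:
servo_tool(commands=[[-0.2,[0,0,0.001],0],[-0.2,[0,0,0.002],0],[-0.2,[0,0,0.003],0],[-0.2,[0,0,0.004],0]])

```text
t: 23.22
eef_pos: [0.5538, 0.0268, 0.064]
tcp_rot: [0.788, -0.616, 0.001, -0.0]
ft_force: [-0.7, -1.1, 6.4]
width: 0.0459
```

Request:
servo_tool(commands=[[-0.2,[0,0,0.0005],0],[-0.2,[0,0,0.001],0],[-0.2,[0,0,0.0015],0],[-0.2,[0,0,0.002],0]])

```text
t: 23.72
eef_pos: [0.5538, 0.0268, 0.0622]
tcp_rot: [0.788, -0.616, 0.001, -0.0]
ft_force: [-1.9, -0.8, 7.0]
width: 0.0455
```

```bash
python3 -c "
from h import *
s,c=snap('w14'); print(s['ft_force']); inhand(s,c,(2,110,40),(13,255,255)); show(c,'w14c',(200,100,440,300),3.3)"
```

```text
t 23.725 [0.5538 0.0268 0.0622] -76.02
[-1.86785673 -0.77137153  7.01327455]
n 6726 top z -0.006659835495209138 slope [0.00096291 0.00021143] rect ((1.2609672546386719, 2.377462387084961), (48.029842376708984, 42.06964874267578), 0.1168588250875473) y range [-0.01797138  0.02251176] x range [-0.02197805  0.02432655]
px box 233 369 223 295
```

View pics/w14c.png

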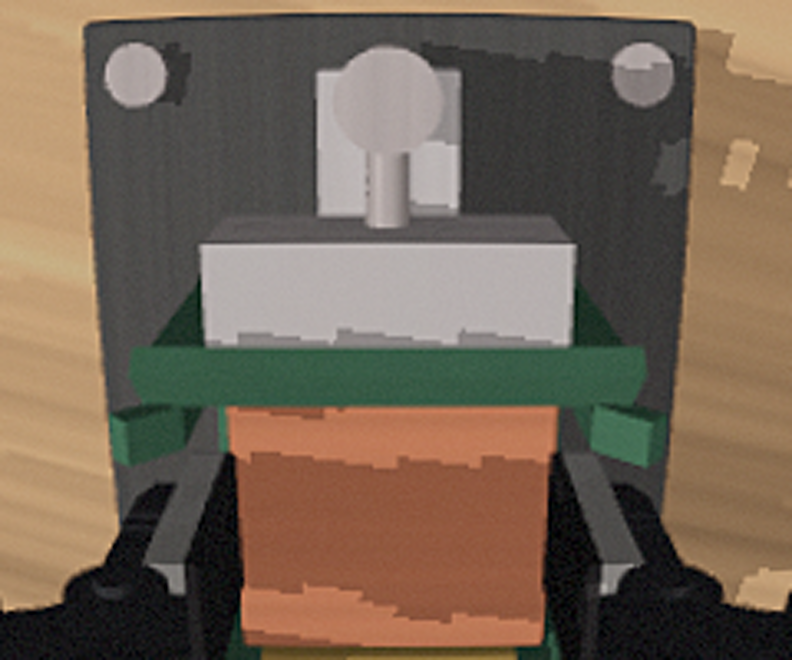

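Request:
servo_tool(commands=[[-0.2,[0,0,0.0005],0],[-0.2,[0,0,0.001],0],[-0.2,[0,0,0.0015],0]])

```text
t: 24.15
eef_pos: [0.5538, 0.0268, 0.0605]
tcp_rot: [0.788, -0.616, 0.001, -0.0]
ft_force: [-0.1, -0.5, 5.6]
width: 0.0458
```

Request:
servo_tool(commands=[[-0.2,[0,0,0.0005],0],[-0.2,[0,0,0.001],0]])

```text
t: 24.4
eef_pos: [0.5538, 0.0268, 0.0594]
tcp_rot: [0.788, -0.616, 0.001, -0.0]
ft_force: [-0.8, -1.6, 4.9]
width: 0.0456
```

Request:
servo_tool(commands=[[-0.2,[0,0,0.0005],0],[-0.2,[0,0,0.0005],0]])

```text
t: 24.65
eef_pos: [0.5538, 0.0268, 0.0589]
tcp_rot: [0.788, -0.616, 0.001, -0.0]
ft_force: [-0.5, -0.4, 4.6]
width: 0.0456
```

Request:
servo_tool(commands=[[-0.2,[0,0,0.0005],0],[-0.2,[0,0,0.0005],0]])

```text
t: 24.9
eef_pos: [0.5538, 0.0268, 0.0587]
tcp_rot: [0.788, -0.616, 0.001, -0.0]
ft_force: [-0.6, -1.0, 6.9]
width: 0.0457
```

Request:
servo_tool(commands=[[-0.2,[0,0,0.0005],0],[-0.2,[0,0,0.0005],0]])

```text
t: 25.15
eef_pos: [0.5538, 0.0268, 0.0587]
tcp_rot: [0.788, -0.616, 0.001, -0.001]
ft_force: [-0.7, -0.4, 10.4]
width: 0.0459
```

```bash
python3 -c "
from h import *
s,c=snap('w15'); print(s['ft_force']); inhand(s,c,(2,110,40),(13,255,255)); show(c,'w15c',(200,100,440,300),3.3)"
```

```text
t 25.15 [0.5538 0.0268 0.0587] -76.02
[-0.71028817 -0.36971988 10.38818111]
n 6516 top z -0.006675122716829077 slope [ 3.33370566e-05 -2.04006532e-04] rect ((1.086029052734375, 2.9508838653564453), (47.9026985168457, 40.292667388916016), 0.15448659658432007) y range [-0.01693326  0.02230378] x range [-0.02196729  0.02430815]
px box 269 368 226 295
```

View pics/w15c.png

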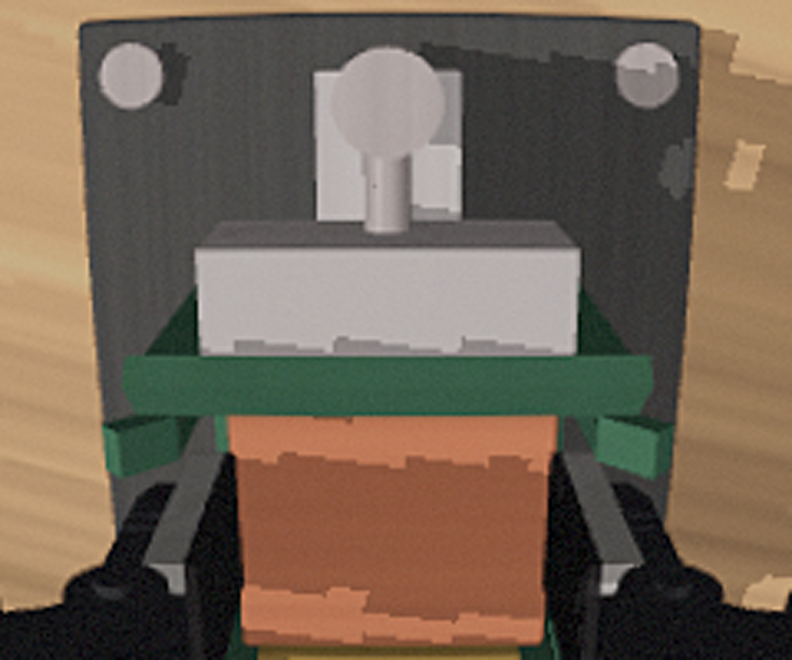

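Request:
servo_tool(commands=[[-0.2,[0,0,-0.0006],0],[-0.2,[0,0,-0.0006],0],[0.3,[0,0,-0.0006],0],[0.3,[0,0,-0.0006],0],[0.3,[0,0,-0.0006],0],[0.3,[0,0,-0.0006],0],[0.3,[0,0,-0.005],0],[0.3,[0,0,-0.02],0]])

```text
t: 26.2
eef_pos: [0.5525, 0.0268, 0.0777]
tcp_rot: [0.788, -0.616, -0.001, 0.001]
ft_force: [0.3, 0.4, -0.2]
width: 0.0553
```

Request:
servo_tool(commands=[[0.4,[0,0,-0.04],0],[0.4,[0,0,-0.09],0],[0.4,[0,-0.01,-0.14],0],[0.4,[0,-0.02,-0.158],0],[0.4,[0,-0.025,-0.158],0],[0.4,[0,-0.025,-0.158],0],[0.4,[0,-0.025,-0.158],0]])

```text
t: 27.08
eef_pos: [0.5763, 0.0328, 0.2342]
tcp_rot: [0.788, -0.616, -0.001, 0.001]
ft_force: [-0.7, 0.3, -0.7]
width: 0.0597
```

```bash
python3 -c "
from h import *
s,c=snap('w16'); show(c,'w16c',(200,70,440,250),3.3)
P=wcloud(s,c); hsv=cv2.cvtColor(c['frame'],cv2.COLOR_RGB2HSV); v=c['z_map']>0
m=(cv2.inRange(hsv,np.array((2,100,40)),np.array((14,255,255)))>0)&(np.hypot(P[...,0]-.5544,P[...,1]-.0262)<.018)&v
q=P[m]; print(m.sum(),np.percentile(q[:,2],[5,50,95])); A=np.c_[q[:,:2]-q[:,:2].mean(0),np.ones(len(q))]; print(np.linalg.lstsq(A,q[:,2],rcond=None)[0])
for n in('scene','side'):
    b=optics.camera(n); show(b,n+'16'); 
    if n=='side': show(b,'s16c',(250,170,370,270),6)
print(telemetry.sense()['ft_force'])"
```

```text
t 27.075 [0.5763 0.0328 0.2342] -76.02
884 [0.06677433 0.06794034 0.06908687]
[-0.00191368  0.00259656  0.06792935]
[-0.72681329 -0.27355716 -0.52870108]
```

View pics/w16c.png

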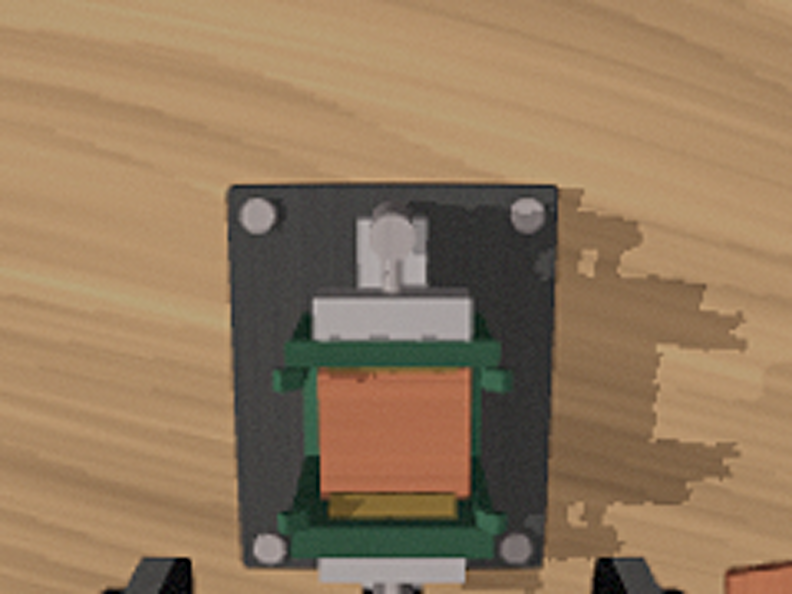

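View pics/s16c.png

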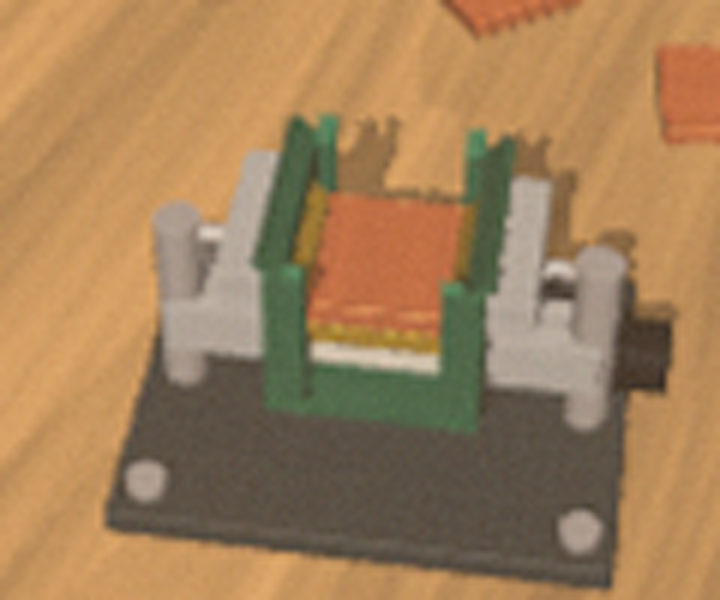

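View pics/scene16.png

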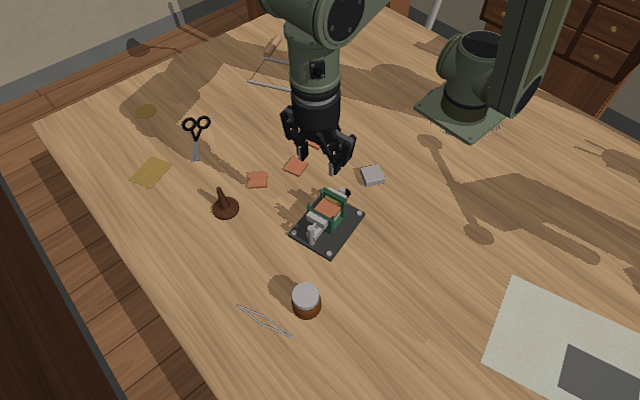

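The pictures show copper on brass on the white follower, flat under both lips (side crop: copper at about (390,250), brass strip at about (375,335)). The jar (306,300), cone (226,207) and block (372,175) sit at the same pixels as at the start.

```bash
python3 -c "
from h import *
print(manip.finish_job())"
```

```text
the job is handed in; nothing more can be done
None
```

I loaded both blanks into the feeder, brass first and then copper on top, and handed the job in at about 27 s. The interface gives no verdict.

**What I did:** I held each blank by its y sides and pressed it slowly past the lips. The wrist force read up to about 12.5 N while the lips yielded. The copper bottomed out at the expected depth with about 10 N showing, so I eased off and released it.

**Last checks:**
- **Brass, before the copper went in:** its top lay flat at 0.068 m, level with the follower plate's top when it was still empty, and one lip was visible over its edge.
- **Copper, at the end:** its top also lay flat at 0.068 m (slope about 0.003). The side view shows copper on brass on the follower, and it looked centred. I did not read the follower depth directly.
- **Bystanders:** the jar, ring cone and steel block were at the same pixels as at the start.

**Disagreements:**
- **Copper position:** the fixed cameras and the wrist camera differed by about 4 to 8 mm. I trusted the wrist camera, and the grasp confirmed it.
- **Gripper width:** it read 46 mm on the 48 mm blanks, probably because I gripped with the fingertips. The blanks did not slip.

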